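Hold the chute gate open at the mark over the bowl

TASK

Empty the chute: pull the tray with the enamel bowl out to its stop so that the bowl waits below the chute's mouth, then pull the spring-return gate out until its handle is level with the brass mark, so that both brass ball knobs roll into the bowl. Finish while still holding the gate handle at the mark, because the next batch is coming; do not let go of it, leave the tray out, and leave the other hardware lying where it is.

Things in the scene. Friction and masses are not known exactly. Their poses are not given: they have to be found in the camera images.
- dispenser: galvanized sheet-steel dispenser, fixed; origin on the table, z up. Its -x is the way tray and gate pull out (towards the robot, turned up to 0.3 rad). In its frame (mm): chute along y at x -21 to 21; low hood over the tray, top 88 high, x 43 to 211, y -145 to 195; upper shelf 127 high (sheets and stock to 176) at x -60 to 210, y 195 to 300; guide rail, top 104, x -235 to -20, y 102 to 128.
- tray_handle (a point): upright dark steel tab at the tray's front, 12 mm thick (x), 50 wide (y), from 50 mm below to 22 above its origin, which is the point to grip, 56 mm above the table, 46 above the tray floor; axes as the dispenser's. With the tray fully in it is at x -30, y -55 mm of the dispenser, 73 mm in front of the hood; the bowl's rim is 80 mm behind it.
- tray (a joint): how far the tray is pulled out (along the dispenser's -x), m: 0 fully in, 0.12 at its stop. About 1.5 N of friction; it stays where it is left. It starts 0 to 30 mm out.
- bowl (a point): white enamel bowl fixed on the tray, rim 140 mm across, 50 mm high; origin under its middle, 10 mm above the table. At the tray's stop it stands below the chute's mouth, its middle 55 mm beyond the mouth's edge; with the tray in it is under the hood.
- gate_handle (a point): upright dark steel tab on the gate's flat rod, 12 mm thick (x), 36 wide (y), from 44 mm below to 20 above its origin, with a 3 mm pointer on its +y side at mid thickness. Its origin, mid thickness, is the point to grip, 157 mm above the table, 36 above the rod; axes as the dispenser's. Shut, it is at x -100, y 58 mm of the dispenser, 79 mm in front of the chute's wall.
- gate (a joint): how far the spring-return gate is pulled out (along the dispenser's -x), m: 0 shut, 0.11 its far end (past the mark). The spring pulls it shut with 4 N at 0, growing by 110 N/m (about 10 to 13 N at the mark); let go, it snaps shut. The chute is clear beyond 0.045.
- mark: the mark: brass clip with an upright blade on the guide rail beside the gate handle's path, 50 to 85 mm in front of the shut handle (differs each time), 54 mm to its +y side. Blade 3 mm thick (x), 12 wide, 50 high; origin at its foot, mid thickness, 104 mm above the table; axes as the dispenser's. The handle is at the mark when its origin is at x = 0 in this frame.
- ball0: brass ball knob, 28 mm, in the chute resting against the shut gate; origin at its centre. Rolls down into the bowl when the gate is opened.
- ball1: brass ball knob, 28 mm, in the chute behind ball0; origin at its centre.
- chute_mouth (a point): middle of the chute floor's lower edge, 85 mm above the table. The open-topped chute (36 mm inside, walls 35 mm high) rises from here along the dispenser's +y at 12 degrees for 206 mm.
- hinge0: brass butt hinge lying open, 64 x 70 mm, 10 mm high, on top of the dispenser's low hood; bystander; origin at its underside
- hinge1: brass butt hinge lying open on the table to the right of the tray, 64 x 70 mm, 10 mm high; bystander; origin at its underside
- ubolt0: zinc U-bolt lying on the table below the gate's rod, about 76 x 62 mm, 13 mm high; bystander; origin at its underside
- ubolt1: zinc U-bolt lying on the table, about 76 x 62 mm, 13 mm high; bystander; origin at its underside
- bracket: cast-iron shelf bracket standing on its 150 mm foot (along its +x), 115 mm high, 25 mm wide; bystander; origin at its underside
- scoop: squat orange plastic scoop, 85 x 70 x 40 mm with a 75 mm round handle to its -x; bystander; origin at its underside
- carton: small open cardboard box 90 x 70 x 50 mm; bystander; origin at its underside

How it is judged:
On the way, in this order (a step that is already met when the one before it is completed fails the run):
1. the tray is pulled out to its stop (value of joint tray above 0.113 m and value of joint gate below 0.02 m), for 0.2 s.
2. the gate is held by its handle at the mark (value of joint tray above 0.113 m and x of gate_handle in the frame of mark between -0.006 and 0.006 m and contact force between the fingers and gate above 2 N), for 0.6 s.
At the end, for the whole second after the job is handed in: The tray is within 7 mm of its stop, the gate handle is within 6 mm of the mark along the pull and held there by the fingers (more than 2 N on the handle), and both balls are in the bowl (centres within 66 mm of its axis and below 70 mm); this stays so through the last second, still holding (all of step 2 and horizontal distance between each of ball0, ball1 and bowl below 0.066 m and height (world z) of each of ball0, ball1 below 0.07 m); the arm keeps its last pose, push and grip.
It fails at once if a bystander (hinge, U-bolt, bracket, scoop or carton) is moved by more than 30 mm (distance of any of hinge0, hinge1, ubolt0, ubolt1, bracket, scoop, carton from where it was at the start of the episode above 0.03 m).
It also fails if it takes over 51 s, if anything falls off the work surface, if the arm or the gripper's body presses on something with over 40 N, if the wrist force passes 120 N, or if a joint passes its speed limit or range.

ROBOT

A 7-joint arm with a two-finger parallel gripper is mounted at the origin on the work surface. World frame = base frame: x ahead of the robot, y to its left, z up, the work surface at z = 0. Lengths are in m, angles in rad, forces in N, time in s.
With the tool pointing down it reaches from about 0.425 to 0.825 m from the base axis. Payload 3.6 kg.
Tool frame: the origin (TCP) lies at the very end of the fingers, on their centre line; the grasp point (between the pads) lies 19 mm behind it; z points along the fingers, y is the line along which they close (so a half turn about z gives the same grasp; the last joint's range is limited). The gripper opens to 85 mm and grips with 20 to 120 N. Pads are 22 mm wide; open, the fingers measure 114 mm over their backs; the gripper's body (76 mm by 85 mm) begins 54 mm behind the grasp point. The pads swing forward as they close: fully open they stand 13 mm farther back than shut.
Start: joints at [-1.238, 0.615, -0.013, 1.423, 0.008, 1.103, -0.04], TCP at [0.228, 0.609, 0.231] pointing down, gripper open.
Joint ranges: [-3.12, 3.12], [-0.3, 2.06], [-1.34, 1.32], [0.26, 2.42], [-1.36, 4.5], [0.01, 1.98], [-2.84, 2.84]. Speed limits (rad/s): [2.79, 2.79, 3.14, 3.14, 3.14, 3.14, 3.14].

INTERFACE

Orientations are given as [roll, pitch, yaw] about the fixed x, y, z axes, in that order (R = Rz(yaw) Ry(pitch) Rx(roll)).
In Python, from station import monitor, imaging, arm gives the robot as it stands.
- The arm moves only by the shell command python3 -m inch 'ROWS' [FORCE]. ROWS is a JSON object of lists of equal length, an entry for each row: "twist": the turn, a rotation vector about the tool's x, y, z in rad, a list of three; "delta_pos": the shift along the tool's x, y, z in m, a list of three; "hand": the opening, from 0 (shut) to 1 (fully open). A call has 1 to 12 rows; each row is the pose to reach, as a shift and turn from the pose commanded when the call began, along the tool's axes at that moment; what a row does not reach only later rows make up. A row lasts 1/12 s, in which the tool goes at most 41.7 mm and 7.16 degrees, less where a joint would pass 70% of its speed; a pose out of reach is approached as far as the arm can. A call with a gripper value outside its range is refused whole. The fingers move at their own pace and stop on an object; FORCE is the grip in N (left out, the last holds). Time passes only in rows, so rows that repeat a pose let the fingers close. It gives the time, the measured TCP pose, the force, the opening and the grip force at its end, in the units of the state.
- monitor.read_state(): the state, without advancing time (a new reading comes with each control period).
- imaging.grab_frame(name): name is "side" or "top"; returns a dict with "color" (480x640x3 uint8, red, green, blue), "camera_matrix" (3x3 intrinsics, pixels), "rvec" (rotation vector, rad) and "tvec" (3), from world to camera coordinates, as OpenCV has them. Camera axes: x right, y down, z forward; pixel columns grow to the right and rows downward; lengths in m; the calibration is good to about 2 mm. A picture is of the moment at which its call begins. There is no depth.
- arm.close_job(): hands the job in; it is judged then, once.
The state is a dict: "clock": time; "qpos": joint angles; "qvel": joint speeds; "tau": joint torques, N m; "tool_pos": TCP position; "eef_rot": TCP orientation; "force": force on the tool from outside, world axes, zero at the start; "wrist_torque": the same for the moment, N m; "grip_width": finger opening in m; "gripper_force": force on a finger pad.
Only numpy, scipy, OpenCV 4.12 (cv2) and the standard library are available. Lean on these libraries where they do the work, as an engineer would, in place of code of your own. Each camera call takes 0.05 s, during which the arm holds its last target. There are 200 camera calls.

## Working session

There is one attempt and no reset: what is moved stays moved. The work goes in short steps, Python scripts to look and compute and a shell command to move; the robot and the scene stay as the last step left them, time stands still between calls to the robot, and variables do not carry over. Pictures are saved under pics/ and viewed, at most 10 in all, crops included, and the job is handed in when it is done.

```bash
mkdir -p pics; python3 - <<'E'
from station import monitor, imaging
import cv2,numpy as np
print(monitor.read_state())
for n in("side","top"):
    f=imaging.grab_frame(n); cv2.imwrite(f"pics/{n}0.png",f["color"][:,:,::-1])
    R=cv2.Rodrigues(np.array(f["rvec"],float))[0]; print(n,f["camera_matrix"],-R.T@np.array(f["tvec"]).ravel(),R.tolist())
E
```

```text
{'clock': 0.0, 'qpos': array([-1.23847796,  0.61593178, -0.01265013,  1.42494916,  0.00812463,
        1.10341067, -0.04041271]), 'qvel': array([ 0.00049649, -0.00018741,  0.00024277, -0.0013914 , -0.00105464,
       -0.00162208, -0.00100672]), 'tau': array([ 9.51635980e-05, -4.69227970e+01,  2.59046517e-01, -1.71026784e+01,
        9.92343994e-03,  9.87895648e-03, -6.66451854e-07]), 'tool_pos': array([0.22796249, 0.60786865, 0.23011327]), 'eef_rot': array([-3.13894455e+00,  4.24446895e-05,  2.78286724e+00]), 'force': array([ 0.15955263, -0.05549192, -0.09599313]), 'wrist_torque': array([-0.02281564, -0.03095317, -0.06176803]), 'gripper_force': 0.0, 'grip_width': 0.08545974635675573}
side [[489.41192381   0.         327.57542378]
 [  0.         489.41192381 238.96447765]
 [  0.           0.           1.        ]] [ 0.20152115 -0.71982006  1.01127525] [[0.869663954269681, -0.4934934494253525, -0.012199263022355578], [-0.3802885162163259, -0.654001370941628, -0.6539593651294063], [0.3147463281406263, 0.5733641270438342, -0.7564313099953327]]
top [[472.29862347   0.         326.00785752]
 [  0.         472.29862347 243.28911042]
 [  0.           0.           1.        ]] [ 0.43511375 -0.03364602  1.3987092 ] [[-0.013874810649386782, -0.999895728813158, -0.004002640459453033], [-0.9931643689707701, 0.014245165540104021, -0.11585167873461172], [0.11589661701851482, 0.0023678597802731724, -0.9932584595178259]]
```

View pics/side0.png

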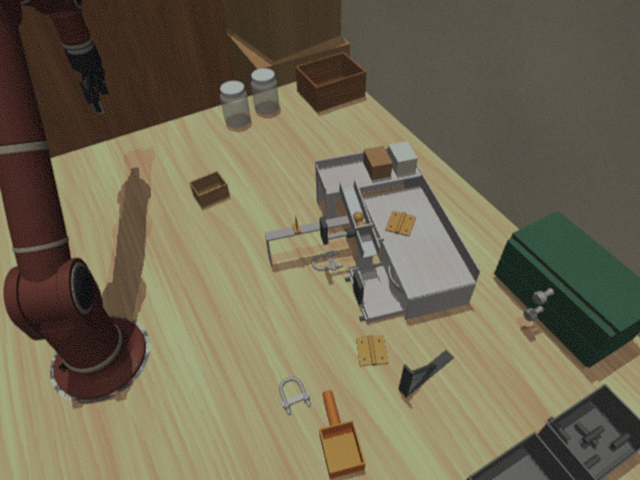

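View pics/top0.png

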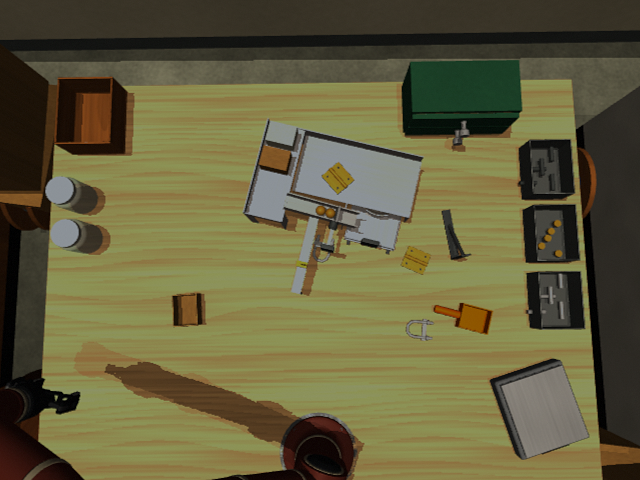

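The side view shows the gate handle near (324,231), the mark near (296,225) and the tray tab near (359,287). In the top view the gate handle is near (327,245), the mark near (303,264) and the tray tab near (370,243). I'll zoom in on both.

```bash
python3 - <<'E'
import cv2
a=cv2.imread("pics/top0.png")[115:300,235:430]; cv2.imwrite("pics/tc.png",cv2.resize(a[60:],None,fx=4,fy=4,interpolation=2))
a=cv2.imread("pics/side0.png")[190:335,255:415]; cv2.imwrite("pics/sc.png",cv2.resize(a,None,fx=4,fy=4,interpolation=2))
E
```

```text
(no output)
```

View pics/tc.png

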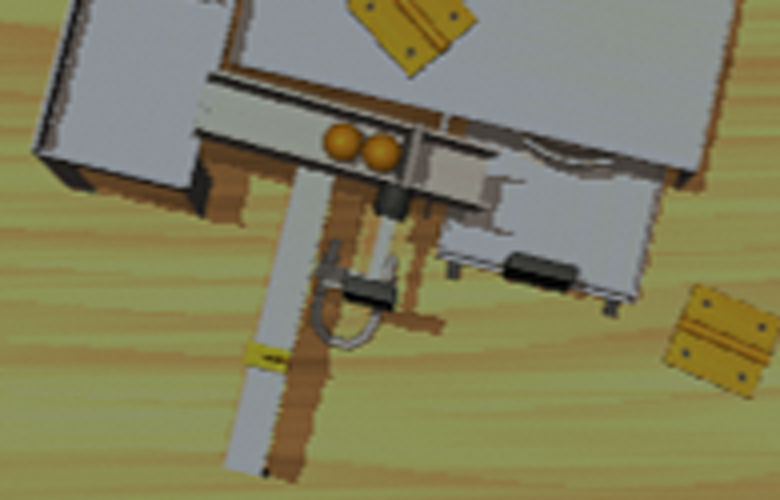

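View pics/sc.png

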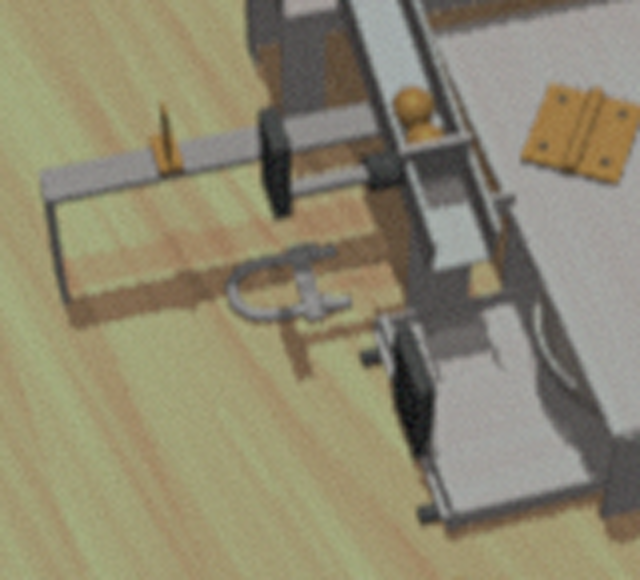

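The crops show these points, in crop pixels:

| Feature | Top crop | Side crop |
|---|---|---|
| Gate tab | (368,293) | (274,162) |
| Blade | (272,358) | top (165,105), foot (168,165) |
| Tray tab | (541,270) | (413,390) |
| Rail end | (225,468) and (265,472) | (42,171) and (48,200) |

I'll fit the dispenser pose, tray and mark from these.

```bash
cat > h.py <<'E'
import cv2,numpy as np
from station import imaging
def cam(n):
    f=imaging.grab_frame(n); return f
def proj(f,P): return cv2.projectPoints(np.array(P,float).reshape(-1,3),np.array(f["rvec"],float),np.array(f["tvec"],float),np.array(f["camera_matrix"]),None)[0][:,0]
def world(p,P):
    P=np.array(P,float); c,s=np.cos(p[2]),np.sin(p[2]); return P@np.array([[c,s,0],[-s,c,0],[0,0,1]])+[p[0],p[1],0]
E
python3 - <<'E'
from h import *
from scipy.optimize import least_squares
F={n:cam(n) for n in("top","side")}
off={"top":(235,175),"side":(255,190)}
def pts(q):
    t,m=q[3:]
    return [("top",(697,172),(43,-145,88)),("top",(37,152),(-60,300,127)),("top",(192,190),(-60,195,127)),
     ("top",(225,468),(-235,128,104)),("top",(265,472),(-235,102,104)),("top",(368,294),(-100,58,177)),
     ("top",(541,270),(-30-t,-55,78)),("top",(272,358),(-100-m,112,140)),
     ("side",(42,171),(-235,128,104)),("side",(48,200),(-235,102,104)),("side",(274,162),(-100,58,157-12)),
     ("side",(272,111),(-100,58,177)),("side",(165,105),(-100-m,112,154)),("side",(168,165),(-100-m,112,104)),("side",(414,390),(-30-t,-55,42))]
def res(q):
    r=[]
    for n,u,P in pts(q):
        o=(np.array(u)+.5)/4-.5+off[n]; r.append(proj(F[n],world([q[0]/1e3,q[1]/1e3,q[2]],np.array(P)/1e3))[0]-o)
    return np.ravel(r)
s=least_squares(res,[550,0,0,10,65],x_scale=[10,10,.1,10,10],loss="soft_l1"); q=s.x; print(q); print(res(q).reshape(-1,2).round(1))
p=[q[0]/1e3,q[1]/1e3,q[2]]
for n,P in [("tray",(-30-q[3],-55,56)),("gate",(-100,58,157)),("mark",(-100-q[4],112,104)),("mouthish",(0,0,85)),("hood",(43,0,88)),("railfront",(-235,115,104))]: print(n,world(p,np.array([P])/1e3).round(4))
E
```

```text
[ 6.51533110e+02 -1.14412651e+02 -2.49218665e-01  1.78076711e+01
  5.66129783e+01]
[[ 0.4 -0.1]
 [ 0.6  1.3]
 [-0.9  0.7]
 [-0.2 -0.2]
 [-0.9  1. ]
 [ 0.5 -1.5]
 [ 0.7 -0.3]
 [-0.1 -0.2]
 [-0.6 -0.7]
 [-0.1 -0.4]
 [ 0.8 -0.4]
 [ 1.1  3.1]
 [-0.4  0.1]
 [ 0.1 -1. ]
 [-0.3  0.3]]
tray [[ 0.5916 -0.1559  0.056 ]]
gate [[ 0.5689 -0.0335  0.157 ]]
mark [[0.5274 0.0328 0.104 ]]
mouthish [[ 0.6515 -0.1144  0.085 ]]
hood [[ 0.6932 -0.125   0.088 ]]
railfront [[0.4522 0.055  0.104 ]]
```

```bash
cat >> h.py <<'E'
from station import monitor
from scipy.spatial.transform import Rotation as Rn
DYAW=-0.2492; DP=[.6515,-.1144,DYAW]
def plan(P,yaw=DYAW+np.pi/2,P_is_disp=True):
    s=monitor.read_state(); R=Rn.from_euler("xyz",s["eef_rot"])
    T=world(DP,[P])[0] if P_is_disp else np.array(P)
    print("target",T.round(4),"delta",R.inv().apply(T-s["tool_pos"]).round(4),"twist",(R.inv()*Rn.from_euler("xyz",[np.pi,0,yaw])).as_rotvec().round(4))
E
python3 -c "
from h import *
plan((-.0478,-.055,.25));plan((-.0478,-.055,.041))"
```

```text
target [ 0.5916 -0.1559  0.25  ] delta [-0.6087 -0.5878 -0.0185] twist [-1.4000e-03  1.2000e-03  1.4612e+00]
target [ 0.5916 -0.1559  0.041 ] delta [-0.6087 -0.5874  0.1905] twist [-1.4000e-03  1.2000e-03  1.4612e+00]
```

```bash
python3 -m inch '{"delta_pos":[[-0.05,-0.049,-0.02],[-0.101,-0.098,-0.02],[-0.152,-0.147,-0.02],[-0.203,-0.196,-0.02],[-0.254,-0.245,-0.02],[-0.304,-0.294,-0.02],[-0.304,-0.294,-0.02],[-0.304,-0.294,-0.02],[-0.304,-0.294,-0.02],[-0.304,-0.294,-0.02],[-0.304,-0.294,-0.02],[-0.304,-0.294,-0.02]],"twist":[[0,0,0.12],[0,0,0.24],[0,0,0.36],[0,0,0.48],[0,0,0.6],[0,0,0.73],[0,0,0.73],[0,0,0.73],[0,0,0.73],[0,0,0.73],[0,0,0.73],[0,0,0.73]],"hand":[1,1,1,1,1,1,1,1,1,1,1,1]}' 30
python3 -c "
from h import *
plan((-.0478,-.055,.25));plan((-.0478,-.055,.041))"
```

```text
clock: 1.2
tool_pos: [0.4113, 0.2226, 0.2516]
eef_rot: [3.141, 0.002, 2.044]
force: [-0.1, 0.5, -0.3]
grip_width: 0.0851
gripper_force: 0.0
target [ 0.5916 -0.1559  0.25  ] delta [-0.4191 -0.0121  0.0022] twist [0.0008 0.0014 0.7227]
target [ 0.5916 -0.1559  0.041 ] delta [-0.4188 -0.0122  0.2112] twist [0.0008 0.0014 0.7227]
```

```bash
python3 -m inch '{"delta_pos":[[-0.419,-0.012,0],[-0.419,-0.012,0],[-0.419,-0.012,0],[-0.419,-0.012,0],[-0.419,-0.012,0],[-0.419,-0.012,0],[-0.419,-0.012,0],[-0.419,-0.012,0],[-0.419,-0.012,0],[-0.419,-0.012,0],[-0.419,-0.012,0],[-0.419,-0.012,0]],"twist":[[0,0,0.12],[0,0,0.24],[0,0,0.36],[0,0,0.48],[0,0,0.6],[0,0,0.723],[0,0,0.723],[0,0,0.723],[0,0,0.723],[0,0,0.723],[0,0,0.723],[0,0,0.723]],"hand":[1,1,1,1,1,1,1,1,1,1,1,1]}'
python3 -c "
from h import *
plan((-.0478,-.055,.25));plan((-.0478,-.055,.041))"
```

```text
clock: 2.2
tool_pos: [0.5939, -0.1515, 0.2503]
eef_rot: [-3.141, 0.001, 1.327]
force: [-0.4, -0.4, -0.2]
grip_width: 0.0855
gripper_force: 0.0
target [ 0.5916 -0.1559  0.25  ] delta [-0.0049 -0.0012  0.0003] twist [-0.0006  0.0008  0.0056]
target [ 0.5916 -0.1559  0.041 ] delta [-0.0047 -0.0011  0.2093] twist [-0.0006  0.0008  0.0056]
```

```bash
python3 -m inch '{"delta_pos":[[-0.001,0,0.03],[-0.001,0,0.06],[-0.001,0,0.09],[-0.001,0,0.12],[-0.001,0,0.14],[-0.001,0,0.16],[-0.001,0,0.18],[-0.001,0,0.2],[-0.001,0,0.209],[-0.001,0,0.209],[-0.001,0,0.209],[-0.001,0,0.209]],"twist":[[0,0,0],[0,0,0],[0,0,0],[0,0,0],[0,0,0],[0,0,0],[0,0,0],[0,0,0],[0,0,0],[0,0,0],[0,0,0],[0,0,0]],"hand":[1,1,1,1,1,1,1,1,1,1,1,1]}'
python3 -c "
from h import *
plan((-.0478,-.055,.041))
import cv2
a=cam('side')['color'][150:350,220:460,::-1];b=cam('top')['color'][150:310,250:442,::-1]
cv2.imwrite('pics/c1.png',np.hstack([cv2.resize(a,(400,333)),cv2.resize(b,(400,333))]))"
```

```text
clock: 3.2
tool_pos: [0.5941, -0.1504, 0.0436]
eef_rot: [3.139, -0.0, 1.331]
force: [-0.2, 0.5, 0.0]
grip_width: 0.0854
gripper_force: 0.0
target [ 0.5916 -0.1559  0.041 ] delta [-0.0059 -0.0012  0.0026] twist [ 0.0023 -0.0004  0.0095]
```

View pics/c1.png

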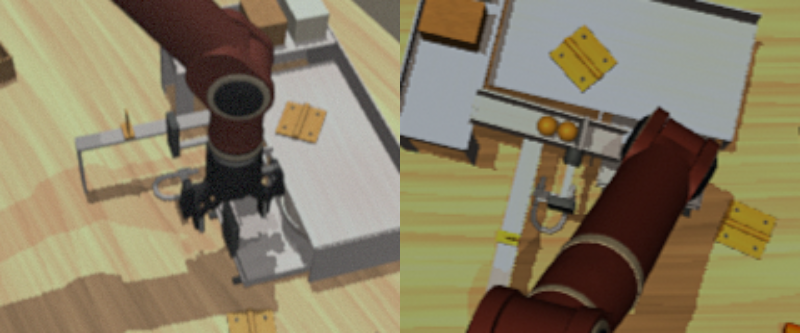

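The side view shows the open fingers straddling the dark tray tab, which is at about (230,232). The gate and balls are untouched, so I'll close.

```bash
python3 -m inch '{"delta_pos":[[-0.005,-0.001,0],[-0.005,-0.001,0],[-0.005,-0.001,0],[-0.005,-0.001,0],[-0.005,-0.001,0],[-0.005,-0.001,0],[-0.005,-0.001,0],[-0.005,-0.001,0],[-0.005,-0.001,0],[-0.005,-0.001,0],[-0.005,-0.001,0],[-0.005,-0.001,0]],"twist":[[0,0,0.01],[0,0,0.01],[0,0,0.01],[0,0,0.01],[0,0,0.01],[0,0,0.01],[0,0,0.01],[0,0,0.01],[0,0,0.01],[0,0,0.01],[0,0,0.01],[0,0,0.01]],"hand":[1,0,0,0,0,0,0,0,0,0,0,0]}' 40
python3 -c "
from h import *
plan((-.150,-.055,.041))"
```

```text
clock: 4.3
tool_pos: [0.5909, -0.1557, 0.0424]
eef_rot: [-3.142, -0.0, 1.32]
force: [0.7, -0.3, 1.0]
grip_width: 0.0116
gripper_force: 40.4
target [ 0.4926 -0.1307  0.041 ] delta [-1.000e-04 -1.015e-01  1.400e-03] twist [-0.     -0.0001 -0.0016]
```

```bash
python3 -m inch '{"delta_pos":[[0,-0.01,0],[0,-0.02,0],[0,-0.03,0],[0,-0.04,0],[0,-0.05,0],[0,-0.06,0],[0,-0.07,0],[0,-0.08,0],[0,-0.09,0],[0,-0.097,0],[0,-0.101,0],[0,-0.101,0]],"twist":[[0,0,0],[0,0,0],[0,0,0],[0,0,0],[0,0,0],[0,0,0],[0,0,0],[0,0,0],[0,0,0],[0,0,0],[0,0,0],[0,0,0]],"hand":[0,0,0,0,0,0,0,0,0,0,0,0]}'
python3 -m inch '{"delta_pos":[[0,-0.001,0],[0,-0.002,0],[0,-0.002,0],[0,-0.002,0]],"twist":[[0,0,0],[0,0,0],[0,0,0],[0,0,0]],"hand":[0,0,0,0]}'
python3 -c "
from h import *
plan((-.150,-.055,.041))"
```

```text
clock: 5.3
tool_pos: [0.4919, -0.1305, 0.0423]
eef_rot: [-3.14, -0.0, 1.32]
force: [-1.5, 0.2, -0.0]
grip_width: 0.0113
gripper_force: 41.7
clock: 5.63
tool_pos: [0.4917, -0.1305, 0.0423]
eef_rot: [3.141, 0.0, 1.32]
force: [1.3, -0.7, -1.9]
grip_width: 0.0114
gripper_force: 41.4
target [ 0.4926 -0.1307  0.041 ] delta [-0.      0.0009  0.0013] twist [ 0.0009  0.0002 -0.0017]
```

```bash
python3 -m inch '{"delta_pos":[[0,-0.002,0],[0,-0.004,0],[0,-0.005,0],[0,-0.005,0],[0,-0.005,0]],"twist":[[0,0,0],[0,0,0],[0,0,0],[0,0,0],[0,0,0]],"hand":[0,0,0,0,0]}'
```

```text
clock: 6.05
tool_pos: [0.4902, -0.1301, 0.0423]
eef_rot: [3.134, 0.001, 1.32]
force: [9.6, -2.6, -9.7]
grip_width: 0.0116
gripper_force: 40.2
```

The force built up to 10 N, so the tray is at its stop. I'll ease off, release and rise.

```bash
python3 -m inch '{"delta_pos":[[0,0.004,0],[0,0.005,0],[0,0.005,0],[0,0.005,0],[0,0.005,0],[0,0.005,0],[0,0.005,0],[0,0.005,0],[0,0.005,0],[0,0.005,0],[0,0.005,0]],"twist":[[0,0,0],[0,0,0],[0,0,0],[0,0,0],[0,0,0],[0,0,0],[0,0,0],[0,0,0],[0,0,0],[0,0,0],[0,0,0]],"hand":[0,0,1,1,1,1,1,1,1,1,1]}'
python3 -m inch '{"delta_pos":[[0,0,-0.02],[0,0,-0.04],[0,0,-0.07],[0,0,-0.1],[0,0,-0.13],[0,0,-0.16],[0,0,-0.18],[0,0,-0.2],[0,0,-0.21],[0,0,-0.21],[0,0,-0.21]],"twist":[[0,0,0],[0,0,0],[0,0,0],[0,0,0],[0,0,0],[0,0,0],[0,0,0],[0,0,0],[0,0,0],[0,0,0],[0,0,0]],"hand":[1,1,1,1,1,1,1,1,1,1,1]}'
python3 - <<'E'
from h import *
plan((-.1,.058,.25))
a=cam('side')['color'][:,:,::-1];b=cam('top')['color'][:,:,::-1]
cv2.imwrite('pics/s2.png',a);cv2.imwrite('pics/t2.png',b)
cv2.imwrite('pics/c2.png',np.hstack([cv2.resize(a[190:320,250:410],(400,325),interpolation=2),cv2.resize(b[170:300,270:430],(400,325),interpolation=2)]))
E
```

```text
clock: 6.97
tool_pos: [0.4911, -0.1302, 0.0423]
eef_rot: [-3.142, 0.0, 1.32]
force: [0.1, -0.2, 0.3]
grip_width: 0.0856
gripper_force: 0.0
clock: 7.88
tool_pos: [0.4908, -0.13, 0.2519]
eef_rot: [-3.141, -0.0, 1.32]
force: [0.2, 0.3, -0.1]
grip_width: 0.0851
gripper_force: 0.0
target [ 0.5689 -0.0335  0.25  ] delta [0.1129 0.0517 0.0019] twist [-0.0005 -0.0002 -0.0016]
```

View pics/c2.png

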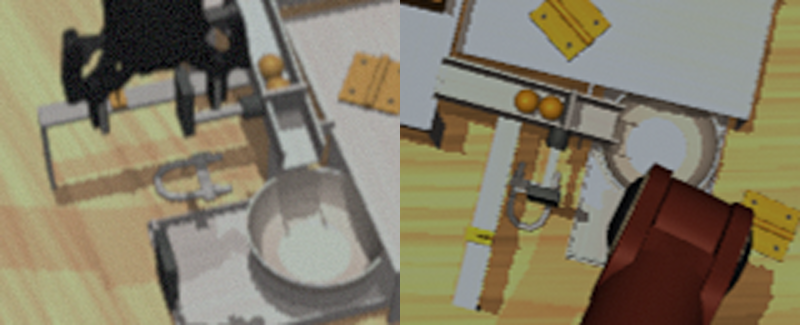

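The tray is out with the bowl below the mouth at about (650,150) in the combined picture. The balls are still held, and the tray path was clear. Next is the gate handle.

```bash
python3 -m inch '{"delta_pos":[[0.02,0.01,0],[0.04,0.02,0],[0.065,0.03,0],[0.09,0.04,0],[0.105,0.048,0],[0.113,0.052,0],[0.113,0.052,0],[0.113,0.052,0],[0.113,0.052,0]],"twist":[[0,0,0],[0,0,0],[0,0,0],[0,0,0],[0,0,0],[0,0,0],[0,0,0],[0,0,0],[0,0,0]],"hand":[1,1,1,1,1,1,1,1,1]}' 60
python3 -m inch '{"delta_pos":[[0,0,0.02],[0,0,0.04],[0,0,0.06],[0,0,0.08],[0,0,0.1],[0,0,0.112],[0,0,0.112],[0,0,0.112]],"twist":[[0,0,0],[0,0,0],[0,0,0],[0,0,0],[0,0,0],[0,0,0],[0,0,0],[0,0,0]],"hand":[1,1,1,1,1,1,1,1]}'
python3 - <<'E'
from h import *
plan((-.1,.058,.138))
a=cam('side')['color'][:,:,::-1]
cv2.imwrite('pics/c3.png',cv2.resize(a[170:300,240:400],(640,520),interpolation=2))
E
```

```text
clock: 8.73
tool_pos: [0.5684, -0.0357, 0.2519]
eef_rot: [-3.14, 0.002, 1.317]
force: [-0.5, -1.1, 0.4]
grip_width: 0.0855
gripper_force: 0.0
clock: 9.4
tool_pos: [0.5687, -0.0352, 0.1403]
eef_rot: [-3.141, 0.001, 1.318]
force: [0.0, 0.3, 0.4]
grip_width: 0.0853
gripper_force: 0.0
target [ 0.5689 -0.0335  0.138 ] delta [ 0.0016 -0.0002  0.0023] twist [-0.001   0.001  -0.0041]
```

View pics/c3.png

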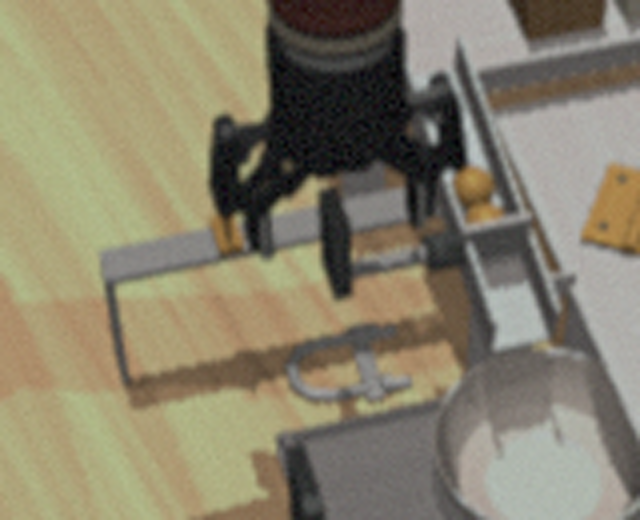

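The handle, at about (337,240), sits centred between the fingers, so I'll close on it.

```bash
python3 -m inch '{"delta_pos":[[0.001,0,0.001],[0.001,0,0.001],[0.001,0,0.001],[0.001,0,0.001],[0.001,0,0.001],[0.001,0,0.001],[0.001,0,0.001],[0.001,0,0.001],[0.001,0,0.001],[0.001,0,0.001],[0.001,0,0.001]],"twist":[[0,0,0],[0,0,0],[0,0,0],[0,0,0],[0,0,0],[0,0,0],[0,0,0],[0,0,0],[0,0,0],[0,0,0],[0,0,0]],"hand":[0,0,0,0,0,0,0,0,0,0,0]}' 60
python3 - <<'E'
from h import *
plan((-.1566,.058,.138))
E
```

```text
clock: 10.37
tool_pos: [0.5666, -0.0318, 0.1394]
eef_rot: [-3.135, -0.001, 1.32]
force: [-7.1, 1.9, 6.0]
grip_width: 0.0114
gripper_force: 60.0
target [ 0.514  -0.0196  0.138 ] delta [-0.0012 -0.054   0.0018] twist [-0.0069 -0.0006 -0.0013]
```

```bash
python3 -m inch '{"delta_pos":[[0,-0.006,0],[0,-0.012,0],[0,-0.018,0],[0,-0.024,0],[0,-0.03,0],[0,-0.036,0],[0,-0.042,0],[0,-0.048,0],[0,-0.052,0],[0,-0.055,0],[0,-0.055,0],[0,-0.055,0]],"twist":[[0,0,0],[0,0,0],[0,0,0],[0,0,0],[0,0,0],[0,0,0],[0,0,0],[0,0,0],[0,0,0],[0,0,0],[0,0,0],[0,0,0]],"hand":[0,0,0,0,0,0,0,0,0,0,0,0]}'
python3 - <<'E'
from h import *
plan((-.1566,.058,.138))
a=cam('side');t=cam('top'); cv2.imwrite('pics/s4.png',a['color'][:,:,::-1]);cv2.imwrite('pics/t4.png',t['color'][:,:,::-1])
a=a['color'][:,:,::-1];t=t['color'][:,:,::-1]
cv2.imwrite('pics/c4.png',np.hstack([cv2.resize(a[190:290,260:340],(400,500),interpolation=2),cv2.resize(t[180:305,275:375],(400,500),interpolation=2)]))
E
```

```text
clock: 11.37
tool_pos: [0.5193, -0.0198, 0.1395]
eef_rot: [3.135, 0.001, 1.32]
force: [8.1, -1.5, -6.7]
grip_width: 0.0112
gripper_force: 58.7
target [ 0.514  -0.0196  0.138 ] delta [-0.0011 -0.0052  0.0014] twist [ 0.0066  0.0006 -0.0017]
```

View pics/c4.png

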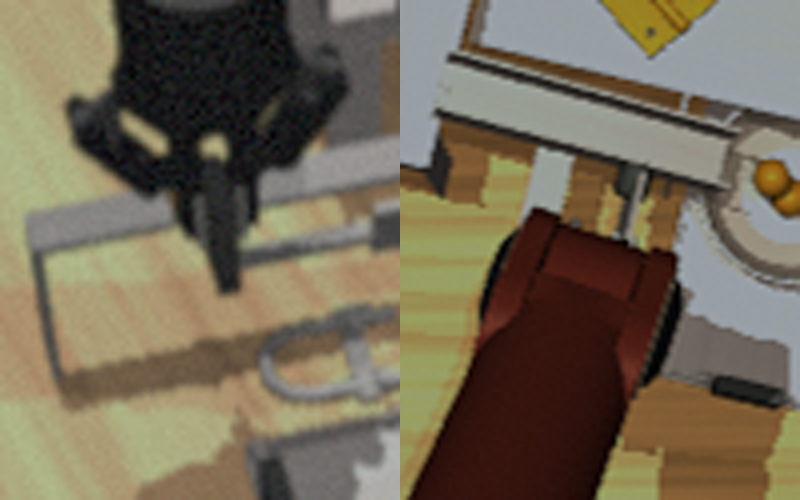

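The balls are in the bowl at (775,180) in the combined picture, and the gripper hides the mark. I'll check the mark against the handle in the first pictures by overlaying the handle box known from the arm and the fitted mark.

```bash
python3 - <<'E'
from h import *
F={n:cam(n) for n in("top","side")}
def box(c,dx,dy,z0,z1): # c world xy
    ax=np.array([np.cos(DYAW),np.sin(DYAW)]);ay=np.array([-ax[1],ax[0]])
    return np.array([[*(c+sx*dx/2*ax+sy*dy/2*ay),z] for z in(z0,z1) for sx,sy in((-1,-1),(1,-1),(1,1),(-1,1))])
H=world(DP,[(-.1026,.058,0)])[0][:2]; M=world(DP,[(-.1566,.112,0)])[0][:2]
out=[]
for n,f,(u0,v0,w,h) in (("top","top0",(288,232,54,40)),("side","side0",(284,205,54,40))):
    k=10; im=cv2.resize(cv2.imread(f"pics/{f}.png")[v0:v0+h,u0:u0+w],None,fx=k,fy=k,interpolation=2)
    for B,c in ((box(H,.012,.036,.113,.177),(0,0,255)),(box(M,.003,.012,.104,.154),(255,0,0))):
        q=((proj(F[n],B)-[u0,v0]+.5)*k-.5).round().astype(int)
        for a,b in [(i,(i+1)%4) for i in range(4)]+[(4+i,4+(i+1)%4) for i in range(4)]+[(i,i+4) for i in range(4)]: cv2.line(im,tuple(map(int,q[a])),tuple(map(int,q[b])),c,1)
    out.append(cv2.resize(im,(400,296),interpolation=cv2.INTER_AREA))
    for P in ((-.1026,.058,.177),(-.1566,.112,.154)):
        a=proj(F[n],world(DP,[P]))[0]; b=proj(F[n],world(DP,[np.array(P)+[.01,0,0]]))[0]; print(n,"px per 10mm +x",(b-a).round(2))
cv2.imwrite("pics/c5.png",cv2.resize(np.hstack(out),None,fx=1,fy=1))
E
```

```text
top px per 10mm +x [ 0.89 -3.71]
top px per 10mm +x [ 0.9  -3.67]
side px per 10mm +x [ 4.14 -0.86]
side px per 10mm +x [ 4.03 -0.82]
```

View pics/c5.png

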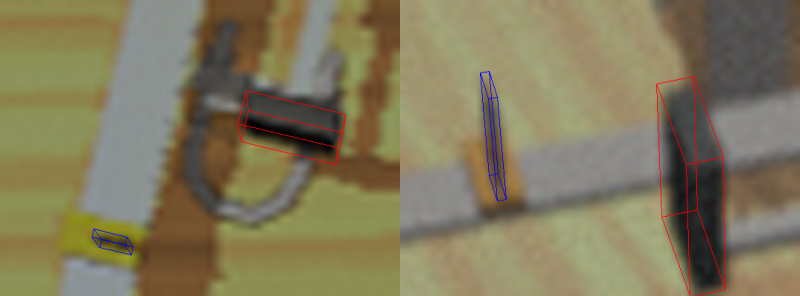

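The boxes agree with the picture to about 1 mm. In the arm's readings the mark is at dispenser x ≈ -157, so I'll pull about 6 mm more.

```bash
python3 -m inch '{"delta_pos":[[0.001,-0.003,0],[0.001,-0.006,0],[0.001,-0.006,0],[0.001,-0.006,0],[0.001,-0.006,0],[0.001,-0.006,0]],"twist":[[0,0,0],[0,0,0],[0,0,0],[0,0,0],[0,0,0],[0,0,0]],"hand":[0,0,0,0,0,0]}'
python3 - <<'E'
from h import *
plan((-.157,.058,.138))
a=cam('side')['color'][:,:,::-1];t=cam('top')['color'][:,:,::-1]
cv2.imwrite('pics/c6.png',np.hstack([cv2.resize(a[190:290,260:340],(400,500),interpolation=2),cv2.resize(t[180:305,325:425],(400,500),interpolation=2)]))
E
```

```text
clock: 12.07
tool_pos: [0.5139, -0.0184, 0.1395]
eef_rot: [3.134, 0.002, 1.319]
force: [8.8, -4.2, -7.4]
grip_width: 0.0112
gripper_force: 59.1
target [ 0.5137 -0.0195  0.138 ] delta [-0.0011 -0.      0.0015] twist [ 0.0073  0.0019 -0.0025]
```

View pics/c6.png

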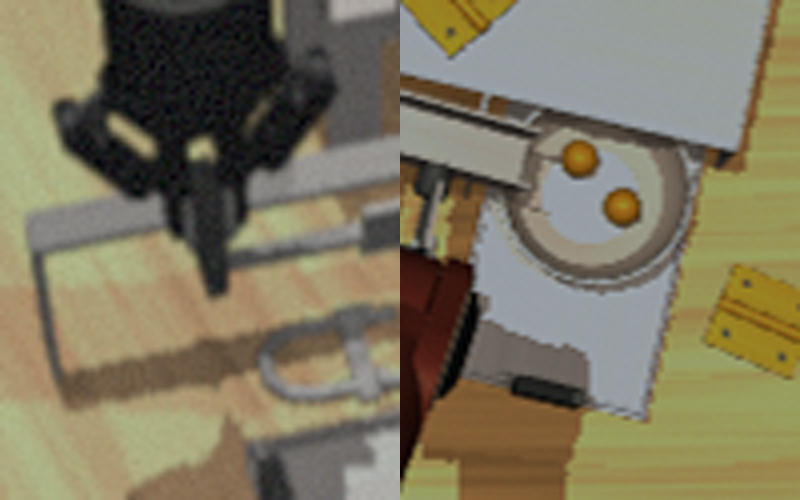

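Both balls are in the bowl, at about (580,158) and (622,207), the tray is out and the handle is at the mark. I'll hold for a second, then hand in.

```bash
python3 -m inch '{"delta_pos":[[0,0,0],[0,0,0],[0,0,0],[0,0,0],[0,0,0],[0,0,0],[0,0,0],[0,0,0],[0,0,0],[0,0,0],[0,0,0],[0,0,0]],"twist":[[0,0,0],[0,0,0],[0,0,0],[0,0,0],[0,0,0],[0,0,0],[0,0,0],[0,0,0],[0,0,0],[0,0,0],[0,0,0],[0,0,0]],"hand":[0,0,0,0,0,0,0,0,0,0,0,0]}'
python3 -c "
from h import *
plan((-.157,.058,.138))
from station import arm
print(arm.close_job())"
```

```text
clock: 13.17
tool_pos: [0.5139, -0.0185, 0.1395]
eef_rot: [3.134, 0.002, 1.319]
force: [8.6, -4.3, -7.4]
grip_width: 0.0112
gripper_force: 59.1
target [ 0.5137 -0.0195  0.138 ] delta [-0.001  -0.      0.0015] twist [ 0.0073  0.0019 -0.0026]
the job is handed in; nothing more can be done
None
```

I handed the job in at about 13 s with the tray at its stop, both balls in the bowl and the gripper still holding the gate handle at the mark; that position is measured to about 1–2 mm because the gripper hid the mark at the end, and no verdict came back.

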